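Open the flip-top vent cap of a clamped bottle

TASK

Open the bottle in the clamp stand so that it can be refilled: first fold its blue flip tab right back, then unscrew the orange cap beneath it, anticlockwise, until it comes up against its stop. Feel for the stop and do not force the cap past it: the bottle must not be twisted round in its stand, and the things lying around must stay where they are. Leave the tab folded back and the cap at its stop.

Things in the scene. Friction and masses are not known exactly. Their poses are not given: they have to be found in the camera images.
- stand: Round black-and-steel clamp stand, 100 mm across, 42 high, fixed to the worktop; origin under its centre, z up. It holds the bottle by friction only: a twist of more than about 0.5 N m about the vertical makes the whole bottle slip round in it.
- bottle: White bottle with a green band, 76 mm across, in the stand on the same axis. Origin on its axis 16 mm above the worktop, z up; x points from the cap axis to the tab's hinge, so the tongue points to -x; axes parallel to the stand's at the start. Shoulder up to z = 79, grey collar of radius 20 up to z = 83 mm, above it a thin neck of radius 13.5 up to the cap.
- bracket (a point): Top of the grey hinge bracket, part of the bottle, on the hinge line at bottle x = 46, z = 128 mm. It is 22 mm wide (y) and stands from x = 42 to 50 mm. With the tab back the space round the cap is else free: fingers opened little wider than the cap can swing 0.75 rad either way from closing along the bottle's y.
- flip_tab: Blue flip tab lying level over the cap when shut; a disc 37 mm across covers the cap. Origin on the hinge line (bottle x = 46, z = 126 mm), hinge along its y; its z points up when shut. It turns positive about y (tongue goes up, over and away) from 0, shut, to a stop at 2.5 rad (143 degrees). Stiff hinge (0.2 N m): it stays where it is left.
- tongue (a point): Middle of the tab's tongue, 83 mm from the hinge line (tab frame -83, 0, 2 mm). The tongue is 14 mm wide (y), 6 thick, free from 65 to 92 mm from the hinge, with more than 40 mm of air below it. It can be pinched by its sides from above and turns between the pads as the tab swings.
- cap_top (a point): Centre of the top of the orange ribbed cap under the tab (34 mm across, 24 high, lies below this point). The point rises with the cap, does not turn. Unscrews anticlockwise from above against 0.1 N m, rising 0.8 mm per rad; captive, ends at a solid stop 1.4 to 2.6 rad from its start: unseen, felt as a clear rise of the moment. There it is 124.1 mm above the bottle's origin.
- masking_tape: Bystander: roll of cream masking tape lying flat, 106 mm across, 24 high; origin at the centre of its underside.
- wax_block: Bystander: green wax offcut 30x50x24 mm; origin at the centre of its underside.
- brass_pot: Bystander: small lidded brass pot, 30 mm across, 44 high; origin at the centre of its underside.
- oil_bottle: Bystander: the yellow oil squeeze bottle with black nozzle, 42 mm across, 126 high, the nearer of two; origin at the centre of its underside.
- needle_file: Bystander: needle file with yellow handle, 157 mm long, lying flat; origin at the centre of its underside.

How it is judged:
By the outcome, as a careful person would: the job done as asked, in the order asked, and still so for the second after the job is handed in, with the robot touching nothing.
It also fails if it takes over 69 s, if anything falls off the work surface, if the arm or the gripper's body presses on something with over 40 N, if the wrist force passes 120 N, or if a joint passes its speed limit or range.

ROBOT

A 7-joint arm with a two-finger parallel gripper is mounted at the origin on a cart in front of the work surface, level with it; the furniture and walls round the work are solid. World frame = base frame: x ahead of the robot, y to its left, z up, the work surface at z = 0. Lengths are in m, angles in rad, forces in N, time in s.
With the tool pointing down it reaches from about 0.4 to 0.85 m from the base axis. Payload 4.4 kg.
Tool frame: the origin (TCP) lies at the very end of the fingers, on their centre line; the grasp point (between the pads) lies 19 mm behind it; z points along the fingers, y is the direction in which the jaws open and shut (so a half turn about z gives the same grasp; the last joint's range is limited). The gripper opens to 94 mm and grips with 3 to 60 N. Pads are 16 mm wide; open, the fingers measure 119 mm over their backs; the gripper's body (75 mm by 177 mm) begins 78 mm behind the grasp point.
Start: joints at [1.205, 0.628, 0.038, 1.517, -0.027, 0.996, -0.02], TCP at [0.192, -0.621, 0.205] pointing down, gripper open.
Joint ranges: [-3.06, 3.06], [-0.37, 2.12], [-1.25, 1.32], [0.18, 2.47], [-1.1, 4.24], [0.23, 1.98], [-2.94, 2.94]. Speed limits (rad/s): [2.57, 2.57, 3.14, 3.14, 3.14, 3.14, 3.14].

INTERFACE

Orientations are given as a rotation vector (axis times angle).
In Python, from workcell import goto, move_straight, movej, gripper_to, wait, ik, snapshot, IKError, job_done, boxes_of, silhouettes, place_of, read_t, read_joints, read_joint_velocities, read_joint_torque, read_tcp_pos, read_eef_rot, read_wrist_force, read_ft_torque, read_finger_gap gives the robot as it stands. The module is installed in compiled form; this text tells all that it offers. Calls block until the motion is done:
- goto(position, orientation): joint-space move of the TCP to a pose.
- move_straight(position, frame=None, velocity=0.15): straight line of the TCP; frame=None keeps the orientation; velocity is the mean speed in m/s.
- movej(angles): joint-space move.
- gripper_to(opening): finger opening in m; the grip force is fixed at half the most; returns when the fingers have stopped.
- wait(seconds).
- ik(position, orientation): joint angles nearest the present ones, or None.
- snapshot(name): name is "scene" or "top"; returns a dict with "color" (384x512x3 uint8, red, green, blue), "fx", "fy", "cx", "cy" (pixels), "eye" and "orientation" of the camera in the world. Camera axes: x right, y up, looking along -z (the intrinsics and any distortion apply to the point x, -y, -z); pixel columns grow to the right and rows downward; lengths in m; the calibration is good to about 2 mm. A picture is of the moment at which its call begins. There is no depth.
A pose or a line that the arm cannot do raises IKError and nothing moves.
- job_done(): hands the job in, once; it reports no verdict.
Trained networks look in a picture, given as the dict that the camera call returned (one of the last four; its "shot" number tells which), for a name from the list of things; names that differ only in an ending like _2 or _b are one class to them, and where a whole thing is asked for, a point or a joint stands for the part that bears it (a point fixed in the world has none). Each returns a list of dicts, best first, with "conf" (0 to 1); they miss things now and then, are a little off and sometimes report something else, mostly with a low value. They report only what shows in the picture. A call takes as long as a camera call.
- boxes_of(picture, thing): "centre" ([column, row] in pixels, amid what is visible of it).
- silhouettes(picture, thing): "mask" (384x512 bool, what is visible of it) and "centre" ([column, row] in pixels, amid what is visible of it).
- place_of(picture, thing): "centre" ([column, row] in pixels: a listed point, or the origin of a listed thing).
Readings, each from a call of its own:
- read_t(): time.
- read_joints(): joint angles.
- read_joint_velocities(): joint speeds.
- read_joint_torque(): joint torques, N m.
- read_tcp_pos(): TCP position.
- read_eef_rot(): TCP orientation.
- read_wrist_force(): force on the tool from outside, world axes, zero at the start.
- read_ft_torque(): the same for the moment, N m.
- read_finger_gap(): finger opening in m.
Only numpy, scipy, OpenCV 4.12 (cv2) and the standard library are available. Lean on these libraries where they do the work, as an engineer would, in place of code of your own. Each camera call takes 0.05 s, during which the arm holds its last target.

## Working session

There is one attempt and no reset: what is moved stays moved. The work goes in short steps, each a Python script; the robot and the scene stay as the last script left them, time stands still between calls to the robot, and variables do not carry over. Pictures are saved under pics/ and viewed, and the job is handed in when it is done.

```bash
mkdir -p pics; ls
python3 - <<'E'
from workcell import *
import cv2,numpy as np
for n in("scene","top"):
    s=snapshot(n); cv2.imwrite(f"pics/{n}0.png",cv2.resize(s["color"][:,:,::-1],None,fx=1.5,fy=1.5))
    print(n,{k:v for k,v in s.items() if k!="color"})
    for t in("stand","bottle","bracket","flip_tab","tongue","cap_top","masking_tape","wax_block","brass_pot","oil_bottle","needle_file"):
        try:print(t,[(np.round(d["centre"],1).tolist(),round(d["conf"],2)) for d in place_of(s,t)][:3])
        except Exception as e:print(t,e)
print(read_t(),read_tcp_pos(),read_eef_rot(),read_wrist_force(),read_ft_torque(),read_finger_gap())
E
```

```text
pics
scene {'fx': 359.7255065529226, 'fy': 359.7255065529226, 'cx': 258.78880630205066, 'cy': 188.58670638882083, 'eye': array([ 0.17955127, -0.2361222 ,  0.67131745]), 'orientation': array([ 0.84890088, -0.25293776, -0.55657133]), 'shot': 1}
stand [([238.8, 254.7], 0.81)]
bottle [([236.2, 248.6], 0.83)]
bracket [([256.0, 198.0], 0.93)]
flip_tab [([250.0, 200.6], 0.76)]
tongue [([220.1, 215.4], 0.78)]
cap_top [([236.2, 210.9], 0.64)]
masking_tape [([254.2, 182.4], 0.86)]
wax_block [([312.7, 274.8], 0.59)]
brass_pot [([355.5, 292.2], 0.76), ([237.7, 254.7], 0.71)]
oil_bottle [([304.7, 200.7], 0.58)]
needle_file [([199.7, 180.5], 0.57)]
top {'fx': 428.08066206297514, 'fy': 428.08066206297514, 'cx': 258.44207200073816, 'cy': 191.05846459729187, 'eye': array([0.40226113, 0.28579394, 1.07692822]), 'orientation': array([ 0.13751299, -0.10199137, -1.59299617]), 'shot': 2}
stand [([277.7, 236.0], 0.98), ([279.3, 212.6], 0.73)]
bottle [([279.8, 235.9], 0.87), ([281.4, 211.9], 0.54)]
bracket [([277.3, 211.8], 0.61), ([279.1, 247.0], 0.52)]
flip_tab [([279.8, 209.0], 0.86), ([275.6, 210.1], 0.31)]
tongue [([278.9, 250.7], 0.87)]
cap_top []
masking_tape [([192.1, 171.5], 0.56)]
wax_block [([334.6, 192.2], 0.56)]
brass_pot [([367.7, 173.1], 0.69)]
oil_bottle [([250.3, 144.4], 0.63)]
needle_file [([160.2, 221.6], 0.69)]
1.2 [ 0.19196773 -0.62102279  0.2054704 ] [-3.10637319e+00 -4.69033345e-01 -3.21278333e-05] [-0.82234071  0.26919089 -0.06124922] [ 0.03092693 -0.00569085  0.02000533] 0.09386927787872751
```

View pics/scene0.png

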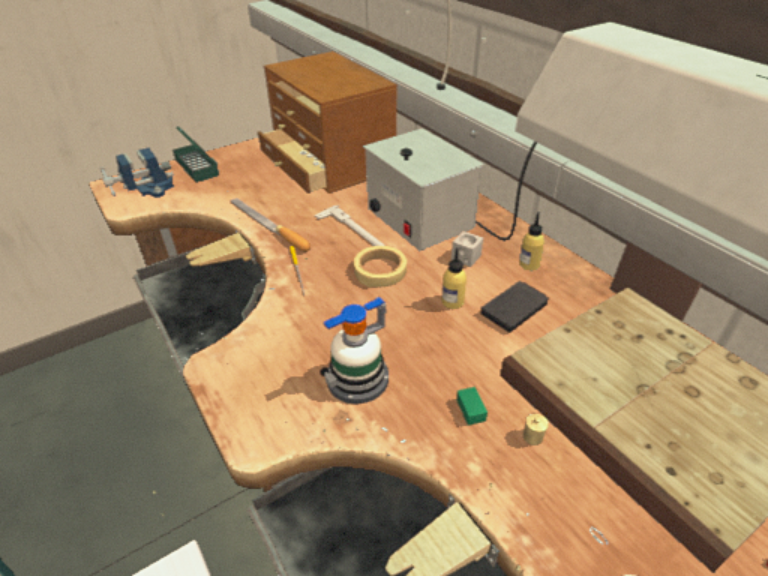

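View pics/top0.png

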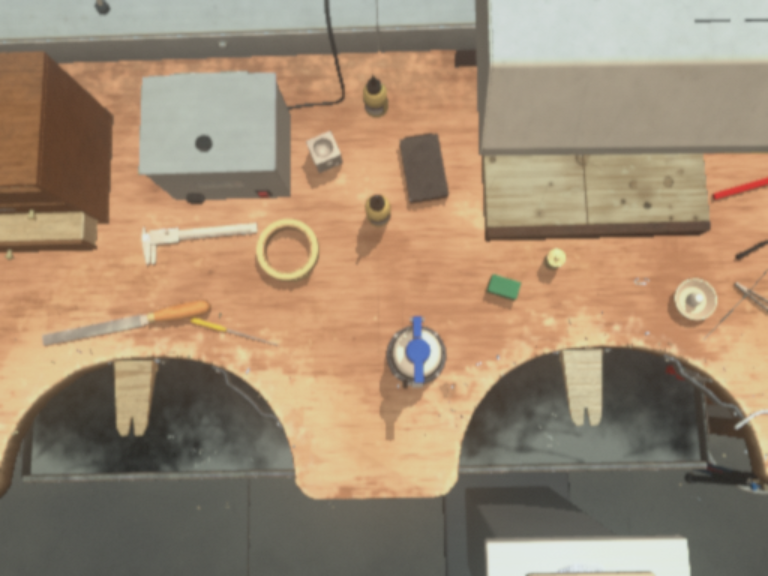

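```bash
cat > h.py <<'E'
from workcell import *
import cv2,numpy as np
from scipy.spatial.transform import Rotation as R
from scipy.optimize import least_squares
def proj(s,P):
    p=R.from_rotvec(s["orientation"]).inv().apply(np.atleast_2d(P)-s["eye"])
    return np.c_[s["cx"]+s["fx"]*p[:,0]/-p[:,2], s["cy"]+s["fy"]*(-p[:,1])/-p[:,2]]
def ray(s,px):
    d=np.array([(px[0]-s["cx"])/s["fx"],-(px[1]-s["cy"])/s["fy"],-1])
    return R.from_rotvec(s["orientation"]).apply(d)
def atz(s,px,z):
    d=ray(s,px);return s["eye"]+d*(z-s["eye"][2])/d[2]
E
python3 - <<'E'
from h import *
S={n:snapshot(n) for n in("scene","top")}
H={"stand":0,"bottle":.016,"bracket":.144,"flip_tab":.142,"tongue":.144,"cap_top":.1385,"masking_tape":0,"wax_block":0,"brass_pot":0,"oil_bottle":0,"needle_file":0}
for t,z in H.items():
    for n,s in S.items():
        for d in place_of(s,t)[:1]: print(t,n,atz(s,d["centre"],z).round(4),round(d["conf"],2))
E
```

```text
stand scene [0.4493 0.2509 0.    ] 0.83
stand top [0.4496 0.267  0.    ] 0.69
bottle scene [0.4462 0.2641 0.016 ] 0.95
bottle top [0.4447 0.2686 0.016 ] 0.77
bracket scene [0.498 0.26  0.144] 0.62
bracket top [0.4962 0.2631 0.144 ] 0.71
flip_tab scene [0.4863 0.2647 0.142 ] 0.66
flip_tab top [0.4995 0.2581 0.142 ] 0.92
tongue scene [0.4133 0.2622 0.144 ] 0.87
tongue top [0.4158 0.2639 0.144 ] 0.69
cap_top scene [0.4478 0.2627 0.1385] 0.66
masking_tape scene [0.6369 0.4662 0.    ] 0.75
masking_tape top [0.6294 0.4756 0.    ] 0.84
wax_block scene [ 0.5578  0.1072 -0.    ] 0.65
wax_block top [0.5553 0.1119 0.    ] 0.86
brass_pot scene [0.6033 0.033  0.    ] 0.78
brass_pot top [0.6053 0.0267 0.    ] 0.49
oil_bottle scene [0.6943 0.3279 0.    ] 0.6
oil_bottle top [0.6969 0.3249 0.    ] 0.76
needle_file scene [0.4903 0.5712 0.    ] 0.58
needle_file top [0.5014 0.5555 0.    ] 0.56
```

The scene picture shows the bottle near (355,350)/1.5 with the tab shut. Its tongue points towards the robot, with the tongue at about (220,215) px and the bracket at about (256,198) px. I'll refine the pose by fitting the blue tab in both views.

```bash
cat > fit.py <<'E'
from h import *
from scipy.optimize import minimize
S={n:snapshot(n) for n in("scene","top")}
M={}
for n,s in S.items():
    hsv=cv2.cvtColor(s["color"],cv2.COLOR_RGB2HSV)
    m=cv2.inRange(hsv,(105,130,60),(130,255,255))
    c=atz
    u=proj(s,[.448,.263,.14])[0].astype(int)
    w=np.zeros_like(m);cv2.circle(w,tuple(map(int,u)),45,255,-1);m&=w
    M[n]=m
    ys,xs=np.nonzero(m);print(n,len(xs),xs.min(),xs.max(),ys.min(),ys.max())
def pts(p,ang=0):
    x,y,yaw=p
    out=[]
    a=np.linspace(0,2*np.pi,40)
    # parts in tab frame
    parts=[]
    for z in(-1,5):
        pass
    disc=np.concatenate([np.c_[-46+18.5*np.cos(a),18.5*np.sin(a),np.full(40,z)] for z in(-1,5)])
    bar=np.array([[X,Y,Z] for X in(-92,0) for Y in(-7,7) for Z in(-1,5)],float)
    W=R.from_euler("z",yaw)
    return [W.apply(q/1000+[.046,0,.142])+[x,y,0] for q in(disc,bar)]
def cost(p):
    c=0
    for n,s in S.items():
        K=8;im=np.zeros((384*1,512),np.uint8)
        u0=proj(s,[.448,.263,.14])[0]-40
        im=np.zeros((80*K,80*K),np.uint8)
        for q in pts(p):
            h=cv2.convexHull(((proj(s,q)-u0+.5)*K).astype(np.int32));cv2.fillConvexPoly(im,h,255)
        A=np.float32([[K,0,(-u0[0]+.5)*K],[0,K,(-u0[1]+.5)*K]])
        ref=cv2.warpAffine(M[n],A,(80*K,80*K))
        c+=np.mean(cv2.absdiff(im,ref))
    return c
if __name__=="__main__":
    best=None
    for y0 in(-.15,0,.15):
        r=minimize(cost,[.448,.263,y0],method="Nelder-Mead",options=dict(initial_simplex=np.array([[.448,.263,y0],[.456,.263,y0],[.448,.271,y0],[.448,.263,y0+.1]]),xatol=1e-5))
        print(r.x.round(4),r.fun)
        if best is None or r.fun<best.fun:best=r
    for n in S:
        a=M;S2=S[n];im=cv2.resize(S2["color"][:,:,::-1],None,fx=8,fy=8,interpolation=cv2.INTER_CUBIC)
        for q in pts(best.x):
            h=cv2.convexHull(((proj(S2,q)+.5)*8).astype(np.int32));cv2.polylines(im,[h],True,(0,255,255),1)
        # stand and collar circles
        aa=np.linspace(0,2*np.pi,60)
        for z,r in((.0,.05),(.042,.05),(.099,.02)):
            q=np.c_[best.x[0]+r*np.cos(aa),best.x[1]+r*np.sin(aa),np.full(60,z)]
            cv2.polylines(im,[((proj(S2,q)+.5)*8).astype(np.int32)],True,(255,0,255),1)
        u=((proj(S2,[.448,.263,.08])[0])*8).astype(int);
        cv2.imwrite(f"pics/fit_{n}.png",im[max(u[1]-300,0):u[1]+300,max(u[0]-300,0):u[0]+300])
E
python3 fit.py
```

```text
scene 260 217 255 199 218
top 230 272 285 213 253
[ 0.4519  0.2623 -0.0084] 11.1483056640625
[0.4523 0.2624 0.0063] 11.222780761718749
[ 0.4519  0.2628 -0.0036] 11.2703515625
```

```bash
python3 -c "
import cv2,numpy as np
cv2.imwrite('pics/fit_b.png',cv2.resize(np.hstack([cv2.imread('pics/fit_scene.png'),cv2.imread('pics/fit_top.png')]),None,fx=.66,fy=.66))"
```

```text
(no output)
```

View pics/fit_b.png

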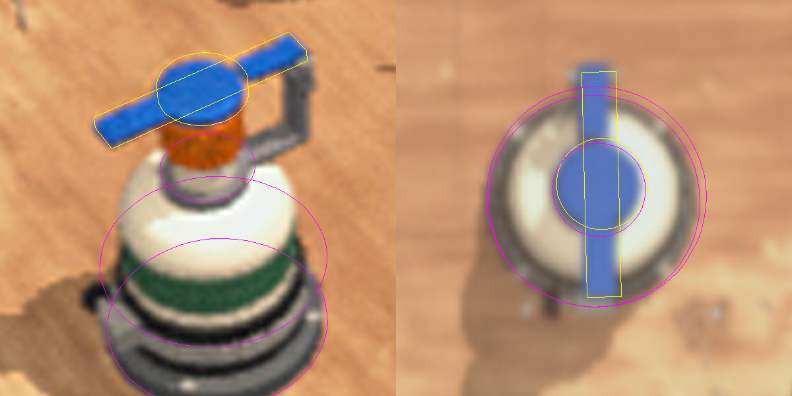

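The fit puts the bottle axis at about (0.451, 0.2635) with yaw near 0. The top overlay shows the tab about 1 mm further to +y. I'll go above the tongue next and check reachability along the swing.

```bash
cat >> h.py <<'E'
AX=np.array([.4505,.2637]);YAW=.005
def down(psi,tilt=0): return (R.from_euler("z",psi)*R.from_euler("y",tilt)*R.from_rotvec([np.pi,0,0])).as_rotvec()
HX=AX[0]+.046;HZ=.142
def tong(th,r=.085,depth=.013,zo=.002):
    x=HX-r*np.cos(th)+zo*np.sin(th); z=HZ+r*np.sin(th)+zo*np.cos(th)
    return np.array([x,AX[1],z-depth])
E
python3 - <<'E'
from h import *
goto([.412,.2637,.215],down(0))
print(read_t(),read_joints().round(3))
for th in np.linspace(0,2.5,9):
    q=ik(tong(th),down(0));print(round(th,2),tong(th).round(3),None if q is None else np.round(q,2))
for p in(-.75,0,.75):
    q=ik([*AX,.1075],down(p));print(p,None if q is None else np.round(q,2))
E
```

```text
5.6917 [-0.178  0.446 -0.631  1.931  0.339  0.872 -2.556]
0.0 [0.412 0.264 0.131] [-0.25  0.56 -0.55  2.02  0.46  0.68 -2.67]
0.31 [0.416 0.264 0.157] [-0.22  0.53 -0.58  1.99  0.42  0.74 -2.62]
0.62 [0.429 0.264 0.18 ] [-0.19  0.51 -0.6   1.94  0.39  0.81 -2.58]
0.94 [0.448 0.264 0.199] [-0.17  0.51 -0.61  1.87  0.37  0.87 -2.53]
1.25 [0.472 0.264 0.21 ] [-0.16  0.52 -0.61  1.81  0.37  0.93 -2.5 ]
1.56 [0.498 0.264 0.214] [-0.15  0.55 -0.6   1.74  0.37  0.96 -2.47]
1.88 [0.524 0.264 0.209] [-0.14  0.59 -0.59  1.68  0.38  0.99 -2.44]
2.19 [0.547 0.264 0.197] [-0.14  0.63 -0.58  1.64  0.4   0.99 -2.43]
2.5 [0.566 0.264 0.178] [-0.14  0.68 -0.57  1.61  0.42  0.98 -2.42]
-0.75 [-0.61  0.59  0.04  1.97 -0.04  0.59 -2.87]
0 [-0.24  0.64 -0.52  1.96  0.5   0.68 -2.64]
0.75 [-0.13  0.68 -0.7   1.96  0.64  0.74 -2.03]
```

Run:
```python
from h import *
gripper_to(.035)
move_straight(tong(0),velocity=.12)
f0=read_wrist_force();print(read_t(),f0.round(2),read_tcp_pos().round(4))
gripper_to(0.005)
print(read_t(),read_wrist_force().round(2),read_ft_torque().round(3),read_finger_gap(),read_tcp_pos().round(4))
for n in("scene","top"):
    s=snapshot(n);u=proj(s,[.45,.263,.15])[0].astype(int)
    c=s["color"][u[1]-60:u[1]+60,u[0]-60:u[0]+60,::-1];cv2.imwrite(f"pics/g_{n}.png",cv2.resize(c,None,fx=4,fy=4,interpolation=2))
cv2.imwrite('pics/g.png',cv2.resize(np.hstack([cv2.imread('pics/g_scene.png'),cv2.imread('pics/g_top.png')]),(800,400)))
```

```text
7.5583 [-0.92 -0.59  0.24] [0.4118 0.2641 0.1314]
8.0333 [ 0.55 -2.76  4.75] [-0.762  0.015  0.033] 0.013661449480504885 [0.4118 0.2628 0.1313]
```

View pics/g.png

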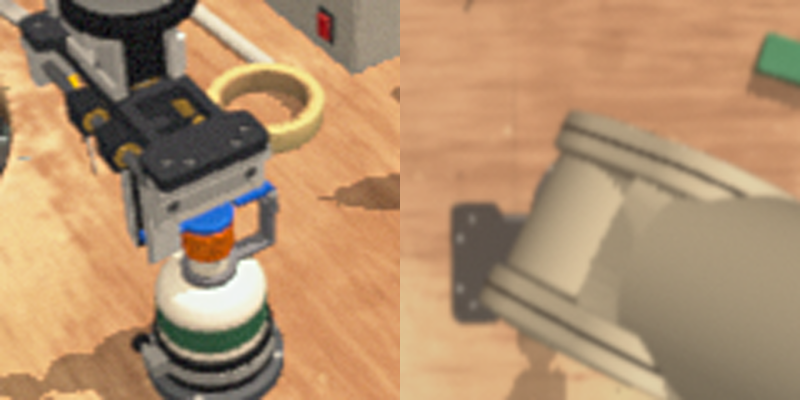

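The tongue is gripped, with a gap of 13.7 mm matching its 14 mm width. The arm was pulled about 1 mm to -y, so I'll set y to 0.2625. Swinging now.

```bash
sed -i 's/AX=np.array.*/AX=np.array([.4505,.2625]);YAW=.005/' h.py
python3 - <<'E'
from h import *
for th in np.arange(.15,2.2,.15):
    move_straight(tong(th),velocity=.1)
    f=read_wrist_force();print(round(read_t(),2),round(th,2),f.round(1),read_ft_torque().round(2),(read_tcp_pos()-tong(th)).round(4),round(read_finger_gap(),4))
    if np.linalg.norm(f)>25: print("STOP");break
E
```

```text
8.41 0.15 [ 0.2 -2.1  1.1] [-0.18  0.11  0.  ] [0.     0.0002 0.0001] 0.0134
8.68 0.3 [-0.5 -0.3  0.3] [-0.15  0.37  0.04] [-0.0003  0.0001 -0.0001] 0.0134
8.96 0.45 [-1.8 -0.7  2.1] [-0.07  0.69  0.02] [-0.0005  0.0001 -0.0001] 0.0135
9.23 0.6 [-2.6 -0.8  3.3] [-0.03  0.94 -0.04] [-0.0005  0.0001 -0.    ] 0.0136
9.51 0.75 [-3.5 -1.2  3.5] [-0.09  1.1   0.04] [-0.0003  0.0001  0.0001] 0.0135
9.78 0.9 [-4.1 -0.1  5.2] [-0.07  1.26 -0.01] [0.     0.0001 0.0002] 0.0135
10.06 1.05 [-3.7 -0.8  6.3] [-0.13  1.18 -0.05] [0.0003 0.0001 0.0004] 0.0133
10.33 1.2 [-4.6 -0.5  6.6] [-0.08  1.16  0.  ] [0.0006 0.0001 0.0005] 0.0133
10.61 1.35 [-2.9 -0.9  6.4] [-0.15  0.86  0.05] [0.0011 0.0002 0.0006] 0.0128
10.88 1.5 [-1.7 -0.4  5.8] [-0.12  0.6   0.03] [0.0018 0.0001 0.0007] 0.0121
11.16 1.65 [2.8 0.6 0.8] [ 0.11 -0.65  0.03] [0.0031 0.0007 0.0006] 0.0054
11.43 1.8 [-0.3  0.5  0.3] [-0.01  0.01 -0.03] [ 0.0005 -0.0007 -0.0005] 0.0048
11.71 1.95 [ 1.7 -0.2 -0.8] [-0.02 -0.02  0.01] [-0.0001 -0.0003 -0.0004] 0.0049
11.98 2.1 [0.2 0.5 0.6] [-0.01  0.03 -0.01] [-0.     -0.0003 -0.0004] 0.0051
```

Run:
```python
from h import *
s=snapshot("scene");u=proj(s,[.47,.263,.15])[0].astype(int)
c=s["color"][u[1]-75:u[1]+75,u[0]-75:u[0]+75,::-1];cv2.imwrite("pics/a1.png",cv2.resize(c,None,fx=4,fy=4,interpolation=2))
print(place_of(s,"tongue")[:2])
```

```text
[{'centre': [253.4, 180.2], 'conf': 0.75}, {'centre': [251.3, 169.3], 'conf': 0.65}]
```

View pics/a1.png

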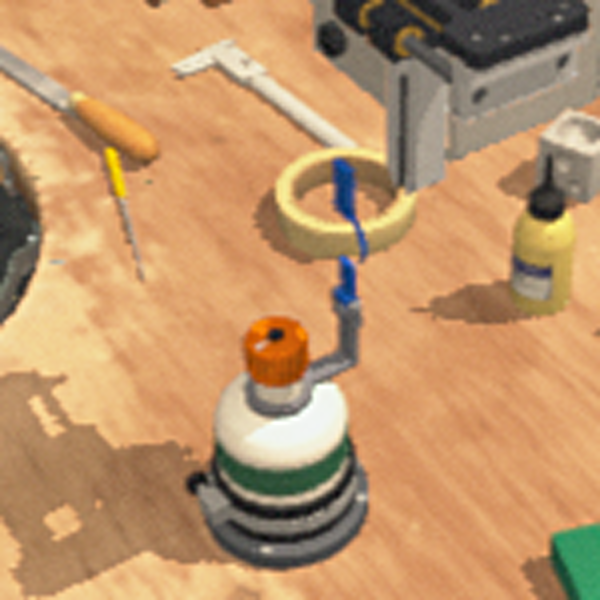

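The tab stands about vertical (tongue at (345,185) in the crop) and slipped out of the pads near 1.5 rad. It stays where left, so I'll push it the rest of the way from the cap side with closed fingers.

Run:
```python
from h import *
p=read_tcp_pos()
move_straight([p[0],AX[1],.265],velocity=.2)
move_straight([.448,AX[1],.265],velocity=.2)
gripper_to(0.0)
def tip(th,r=.081,zo=-.001,hw=.008):
    return np.array([HX-r*np.cos(th)+zo*np.sin(th)-hw,AX[1],HZ+r*np.sin(th)+zo*np.cos(th)])
move_straight([.448,AX[1],.218],velocity=.15)
f0=read_wrist_force();print(read_t(),f0.round(2))
for th in np.r_[1.4,np.arange(1.6,2.45,.1)]:
    move_straight(tip(th),velocity=.1)
    f=read_wrist_force()-f0;print(round(read_t(),2),round(th,2),f.round(1),read_tcp_pos().round(4))
    if np.linalg.norm(f)>12: print("STOP");break
s=snapshot("scene");u=proj(s,[.47,.263,.15])[0].astype(int)
c=s["color"][u[1]-75:u[1]+75,u[0]-75:u[0]+75,::-1];cv2.imwrite("pics/a2.png",cv2.resize(c,None,fx=4,fy=4,interpolation=2))
```

```text
13.925 [-0.74 -0.15  0.11]
14.33 1.4 [1.1 1.  0.2] [0.4739 0.2627 0.2222]
14.64 1.6 [0.6 0.8 0.3] [0.4895 0.2626 0.223 ]
14.89 1.7 [ 0.2 -0.7  0.2] [0.4978 0.2626 0.2224]
15.14 1.8 [ 0.1  0.7 -0.8] [0.5062 0.2625 0.221 ]
15.39 1.9 [ 0.3  0.3 -0.2] [0.5144 0.2624 0.2187]
15.64 2.0 [ 0.2  0.8 -0. ] [0.522  0.2625 0.2158]
15.89 2.1 [0.4 0.6 0.2] [0.5292 0.2625 0.2122]
16.14 2.2 [0.5 0.1 0.5] [0.536  0.2625 0.2078]
16.39 2.3 [1.5 0.5 0.4] [0.5423 0.2625 0.2027]
16.64 2.4 [ 0.1 -0.  -0.7] [0.548  0.2624 0.1971]
```

View pics/a2.png

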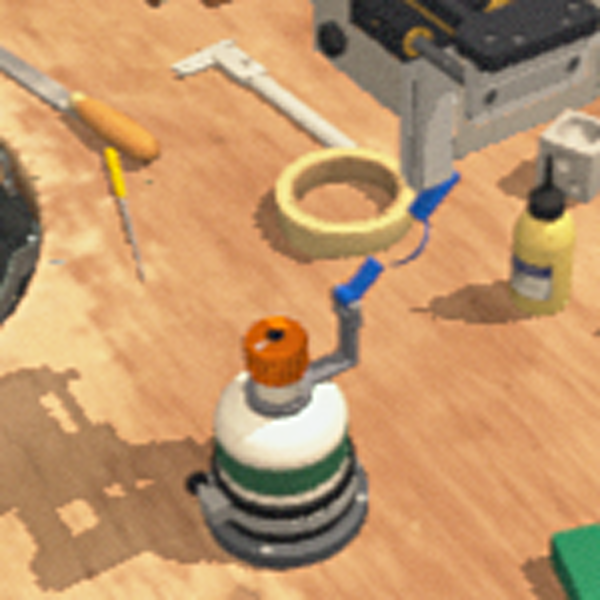

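The tab is now well back, with the tongue at (440,195) in the crop. I'll continue until I feel its stop.

Run:
```python
from h import *
f0=np.array([-.74,-.15,.11])
def tip(th,r=.081,zo=-.001,hw=.008):
    return np.array([HX-r*np.cos(th)+zo*np.sin(th)-hw,AX[1],HZ+r*np.sin(th)+zo*np.cos(th)])
for th in np.arange(2.44,2.75,.03):
    move_straight(tip(th),velocity=.05)
    f=read_wrist_force()-f0;print(round(read_t(),2),round(th,2),f.round(1),read_ft_torque().round(2),(read_tcp_pos()-tip(th)).round(4))
    if np.linalg.norm(f)>9: print("STOP");break
```

```text
16.94 2.44 [-0.3  0.1  0.4] [ 0.    0.16 -0.01] [ 0.0001 -0.0001 -0.    ]
17.19 2.47 [ 1.3 -0.4  1.1] [-0.03  0.11 -0.02] [ 0.0001 -0.0001 -0.    ]
17.44 2.5 [-1.3 -0.4  3.7] [-0.18  0.48 -0.01] [-0.0001  0.      0.0001]
17.69 2.53 [-4.2 -1.2 11.9] [-0.47  1.21 -0.03] [-0.0009  0.0001  0.0011]
STOP
```

The tab stop is felt: the force jumps to 12 N at 2.53 rad. I'll retreat and refine the cap axis.

Run:
```python
from h import *
from scipy.optimize import minimize
p=read_tcp_pos()
move_straight([p[0]-.02,AX[1],.26],velocity=.2)
move_straight([.4505,AX[1],.25],velocity=.2)
for p in(-.75,0,.75):
    for k in(0,np.pi):
        q=ik([*AX,.1085],down(p+k));print(p,k>0,None if q is None else np.round(q,2))
S={n:snapshot(n) for n in("scene","top")}
s=S["scene"]
for t in("cap_top","bottle","bracket","tongue"):
  for n in S:
    print(t,n,[(np.round(d["centre"],1).tolist(),round(d["conf"],2)) for d in place_of(S[n],t)[:1]])
d=place_of(s,"cap_top")
if d:print(atz(s,d[0]["centre"],.1385))
hsv=cv2.cvtColor(s["color"],cv2.COLOR_RGB2HSV)
u0=proj(s,[*AX,.13])[0]-20
m=cv2.inRange(hsv,(3,190,70),(14,255,255))
w=np.zeros_like(m);a,b=(u0+20).astype(int);w[b-18:b+18,a-16:a+16]=255;m&=w
K=16;A=np.float32([[K,0,(-u0[0]+.5)*K],[0,K,(-u0[1]+.5)*K]]);ref=cv2.warpAffine(m,A,(40*K,40*K))
aa=np.linspace(0,2*np.pi,60)
def model(p):return np.concatenate([np.c_[p[0]+.017*np.cos(aa),p[1]+.017*np.sin(aa),np.full(60,z)] for z in(.1145,.1385)])
def cost(p):
    im=np.zeros_like(ref);cv2.fillConvexPoly(im,cv2.convexHull(((proj(s,model(p))-u0+.5)*K).astype(np.int32)),255)
    return np.mean(cv2.absdiff(im,ref))
r=minimize(cost,AX,method="Nelder-Mead",options=dict(initial_simplex=AX+np.array([[0,0],[.006,0],[0,.006]])));print(r.x,r.fun)
im=cv2.warpAffine(s["color"][:,:,::-1],A,(40*K,40*K))
cv2.polylines(im,[cv2.convexHull(((proj(s,model(r.x))-u0+.5)*K).astype(np.int32))],True,(0,255,255),1)
cv2.imwrite("pics/cap.png",cv2.resize(im,(500,500)))
cv2.imwrite("pics/sc3.png",cv2.resize(s["color"][:,:,::-1],None,fx=1.5,fy=1.5))
print(read_t())
```

```text
-0.75 False [-0.61  0.59  0.04  1.97 -0.04  0.59 -2.86]
-0.75 True [ 0.08  0.84 -1.1   1.95  0.93  0.98 -0.67]
0 False [-0.23  0.63 -0.52  1.96  0.49  0.68 -2.64]
0 True [ 0.06  0.82 -1.06  1.95  0.9   0.95  0.11]
0.75 False [-0.13  0.67 -0.69  1.96  0.63  0.74 -2.02]
0.75 True [ 0.06  0.82 -1.06  1.95  0.9   0.95  0.86]
cap_top scene [([237.1, 209.1], 0.75)]
cap_top top []
bottle scene [([235.2, 249.0], 0.89)]
bottle top [([191.2, 172.3], 0.53)]
bracket scene [([254.2, 198.2], 0.74)]
bracket top [([366.9, 174.0], 0.39)]
tongue scene [([279.5, 174.3], 0.53)]
tongue top []
[0.45471977 0.26251868 0.1385    ]
[0.45021516 0.26185812] 21.8784521484375
19.325
```

View pics/cap.png

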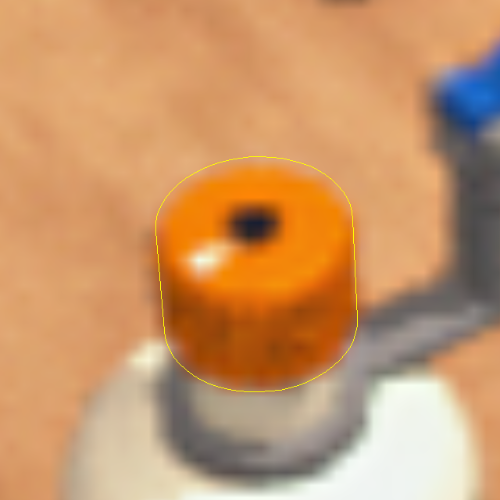

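View pics/sc3.png

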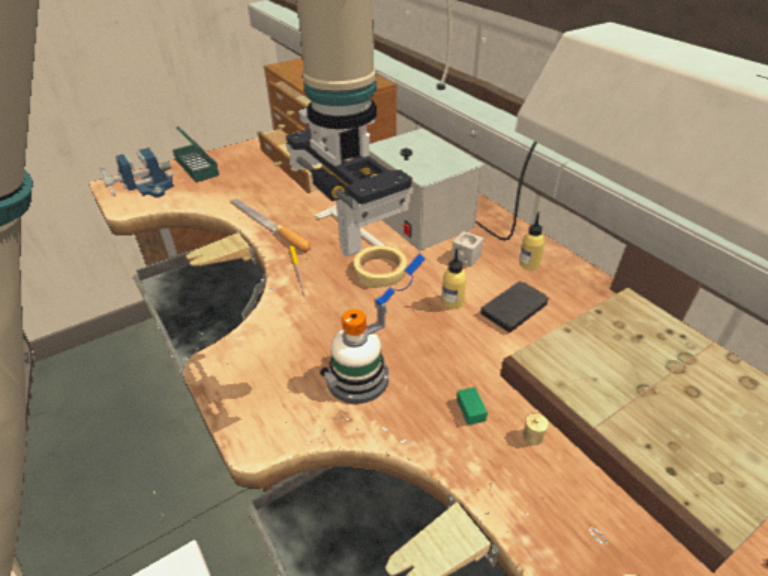

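The cap axis is at about (0.4505, 0.262). I'll approach in the wrist-flipped configuration, where the swing is almost pure joint 7.

```bash
sed -i 's/AX=np.array.*/AX=np.array([.4507,.2622]);YAW=.005/' h.py
cat >> h.py <<'E'
CZ=.1085
def D(psi): return down(psi+np.pi)
def yaw(): 
    y=R.from_rotvec(read_eef_rot()).as_matrix()[:,1]; a=np.arctan2(-y[0],y[1]); return (a+np.pi/2)%np.pi-np.pi/2
def turn(a0,a1,z0,lim=.25,step=.06):
    m0=read_ft_torque()[2]; log=[]
    a=a0
    while a<a1-1e-6:
        a=min(a+step,a1)
        q=ik([*AX,z0+.0008*(a-a0)],D(a))
        movej(q)
        m=read_ft_torque()[2]; 
        if abs(m-m0)>.17: m=np.mean([read_ft_torque()[2] for _ in range(3)])
        log.append((round(read_t(),2),round(a,3),round(float(yaw()),3),round(float(m-m0),3),read_wrist_force().round(1).tolist()))
        if abs(m-m0)>lim: print(*log,sep="\n");return True,a
    print(*log,sep="\n");return False,a
E
python3 - <<'E'
from h import *
goto([*AX,.25],D(-.72))
gripper_to(.046)
print(read_t(),read_joints().round(2),read_ft_torque().round(3))
move_straight([*AX,CZ],velocity=.12)
print(read_t(),read_wrist_force().round(1),read_ft_torque().round(3),yaw(),read_tcp_pos().round(4))
gripper_to(.02)
print(read_t(),read_finger_gap(),read_wrist_force().round(1),read_ft_torque().round(3),yaw(),read_tcp_pos().round(4))
E
```

```text
21.9667 [ 0.17  0.66 -1.23  1.8   0.67  1.18 -0.42] [ 0.036 -0.118 -0.005]
23.2917 [ 0.4 -0.8  0.8] [ 0.046 -0.132 -0.004] -0.7200327883082366 [0.4511 0.2626 0.1091]
23.6583 0.032907359517154386 [-0.7 -1.   4.4] [-0.222  0.001  0.001] -0.7201145568442471 [0.4508 0.2621 0.1089]
```

Run:
```python
from h import *
print(read_joints().round(2))
z=.1089
print(turn(-.72,.72,z)); print(read_joints().round(2),read_finger_gap())
```

```text
[ 0.06  0.82 -1.06  1.95  0.9   0.94 -0.61]
(23.91, -0.66, -0.661, 0.048, [0.1, -1.0, 2.3])
(24.16, -0.6, -0.602, 0.037, [-0.8, -0.9, 3.3])
(24.41, -0.54, -0.542, 0.06, [-0.1, -1.5, 2.3])
(24.66, -0.48, -0.483, 0.014, [1.2, -0.6, 3.0])
(24.91, -0.42, -0.423, 0.051, [0.9, -1.0, 1.6])
(25.16, -0.36, -0.363, 0.075, [0.9, -0.5, 2.0])
(25.41, -0.3, -0.303, 0.054, [0.6, -0.9, 2.4])
(25.66, -0.24, -0.243, 0.053, [1.4, 0.1, 2.1])
(25.91, -0.18, -0.183, 0.06, [1.6, 0.5, 1.7])
(26.16, -0.12, -0.123, 0.11, [2.2, 1.7, 2.3])
(26.41, -0.06, -0.063, 0.024, [2.1, 1.6, 1.8])
(26.66, 0.0, -0.003, 0.142, [2.5, 1.3, 2.2])
(26.91, 0.06, 0.057, 0.0, [3.4, 2.2, 0.5])
(27.16, 0.12, 0.118, 0.067, [2.9, 3.7, 0.4])
(27.41, 0.18, 0.178, 0.085, [3.3, 4.1, 0.4])
(27.66, 0.24, 0.238, 0.047, [2.4, 4.0, 0.1])
(27.91, 0.3, 0.298, 0.044, [2.4, 5.7, 1.1])
(28.16, 0.36, 0.358, 0.073, [4.1, 5.1, 0.7])
(28.41, 0.42, 0.418, 0.032, [2.5, 4.2, 0.1])
(28.66, 0.48, 0.478, 0.063, [3.3, 4.7, -0.6])
(28.91, 0.54, 0.538, 0.063, [2.7, 4.0, 0.3])
(29.16, 0.6, 0.598, 0.04, [4.0, 4.6, 0.8])
(29.41, 0.66, 0.658, 0.075, [2.3, 3.9, 0.3])
(29.66, 0.72, 0.718, 0.065, [2.0, 4.7, 0.3])
(False, 0.72)
[ 0.12  0.9  -1.22  1.95  1.    1.07  0.74] 0.03305202664745789
```

The moment stayed at about 0.06 N m with no stop felt. I'll release and check that the cap really turned and the bottle did not.

Run:
```python
from h import *
print(np.mean([read_ft_torque() for _ in range(4)],0).round(3))
gripper_to(.046); wait(.1)
print(read_t(),np.mean([read_ft_torque() for _ in range(4)],0).round(3),read_wrist_force().round(1))
move_straight([*AX,.16],velocity=.2)
s=snapshot("scene");u=proj(s,[.46,.263,.12])[0].astype(int)
c=s["color"][u[1]-60:u[1]+60,u[0]-60:u[0]+60,::-1];cv2.imwrite("pics/a4.png",cv2.resize(c,None,fx=5,fy=5,interpolation=2))
print(read_t())
```

```text
[ 1.281 -0.678  0.066]
30.2 [ 0.116 -0.05  -0.03 ] [ 0.9 -0.8 -0.4]
30.65
```

View pics/a4.png

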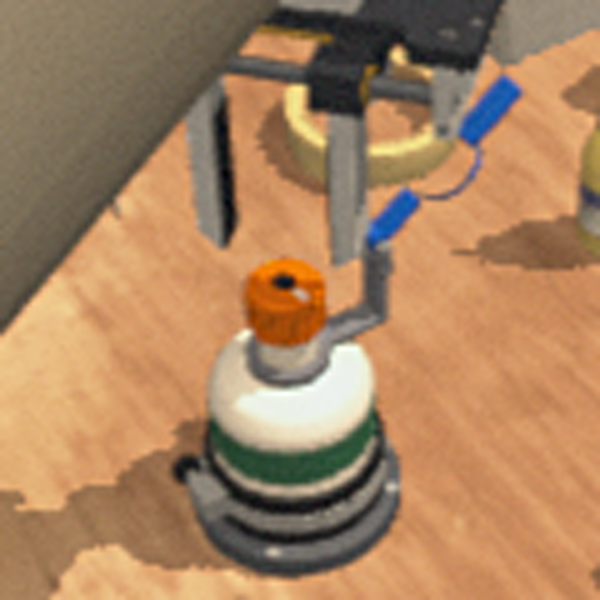

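The highlight on the cap moved from lower-left to lower-right of the hole. That is about 80° anticlockwise, and the bottle is unmoved. Friction reads about +0.1 N m against the free value. Second stroke, with finer steps.

Run:
```python
from h import *
goto([*AX,.16],D(-.65))
z=.1098
move_straight([*AX,z],velocity=.12)
gripper_to(.02)
print(read_t(),read_finger_gap(),read_wrist_force().round(1),read_ft_torque().round(3),yaw(),read_tcp_pos().round(4))
z=read_tcp_pos()[2]
print(turn(-.65,.72,z,lim=.2,step=.03)); print(np.mean([read_ft_torque() for _ in range(4)],0).round(3),read_finger_gap(),read_t())
```

```text
32.65 0.03314403319845438 [-1.2 -1.3  3.8] [-0.286  0.13  -0.008] -0.6500950539792558 [0.4508 0.2621 0.1104]
(32.9, -0.62, -0.621, -0.0, [-0.7, 0.9, 1.8])
(33.15, -0.59, -0.591, -0.065, [-0.9, -1.5, 2.3])
(33.4, -0.56, -0.561, -0.045, [-0.8, -1.0, 2.8])
(33.65, -0.53, -0.531, -0.068, [-0.7, -0.7, 2.3])
(33.9, -0.5, -0.501, -0.014, [0.3, -0.9, 2.4])
(34.15, -0.47, -0.471, -0.02, [0.2, -0.8, 2.5])
(34.4, -0.44, -0.441, -0.053, [0.6, -0.4, 2.5])
(34.65, -0.41, -0.411, -0.063, [0.5, -0.9, 2.6])
(34.9, -0.38, -0.381, -0.07, [0.6, -0.2, 2.6])
(35.15, -0.35, -0.351, -0.026, [0.3, -0.4, 2.6])
(35.4, -0.32, -0.321, -0.046, [1.1, 1.1, 2.6])
(35.65, -0.29, -0.291, -0.001, [1.0, -0.0, 2.5])
(35.9, -0.26, -0.261, 0.004, [0.8, 0.2, 2.0])
(36.15, -0.23, -0.231, 0.031, [1.0, 0.8, 1.5])
(36.4, -0.2, -0.201, -0.059, [1.0, 0.6, 2.3])
(36.65, -0.17, -0.171, 0.005, [2.6, 0.9, 2.4])
(36.9, -0.14, -0.141, -0.042, [2.2, 2.2, 2.2])
(37.15, -0.11, -0.111, -0.005, [1.0, 2.9, 2.7])
(37.4, -0.08, -0.081, -0.02, [2.7, 3.4, 1.6])
(37.65, -0.05, -0.051, 0.022, [3.0, 3.8, 0.9])
(37.9, -0.02, -0.021, -0.017, [3.2, 4.9, 2.4])
(38.15, 0.01, 0.009, 0.001, [3.5, 4.4, 2.0])
(38.4, 0.04, 0.039, -0.046, [3.1, 3.9, 1.9])
(38.65, 0.07, 0.069, -0.028, [3.3, 5.1, 2.2])
(38.9, 0.1, 0.099, -0.028, [3.4, 4.4, 1.4])
(39.15, 0.13, 0.13, -0.044, [2.7, 4.1, 1.4])
(39.4, 0.16, 0.159, 0.0, [3.4, 4.2, 1.7])
(39.65, 0.19, 0.19, -0.065, [3.2, 4.7, 0.5])
(39.9, 0.22, 0.22, -0.007, [2.3, 4.3, 1.9])
(40.15, 0.25, 0.249, -0.101, [2.9, 5.7, 0.3])
(40.4, 0.28, 0.278, -0.38, [2.4, 4.8, 1.2])
(True, 0.28000000000000036)
[ 1.261 -0.837 -0.388] 0.03291517844443385 40.4
```

There is a clear jump to 0.38 N m at 2.37 rad total, below the 0.5 N m slip limit and inside the stated stop range. Releasing, retreating and checking.

Run:
```python
from h import *
gripper_to(.046); print(read_t(),np.mean([read_ft_torque() for _ in range(4)],0).round(3),read_wrist_force().round(1))
move_straight([*AX,.25],velocity=.15)
goto([.42,.0,.32],D(0))
S={n:snapshot(n) for n in("scene","top")}
for t,z in {"bracket":.144,"cap_top":.1401,"tongue":.19,"masking_tape":0,"wax_block":0,"brass_pot":0,"oil_bottle":0,"needle_file":0}.items():
    for n,s in S.items():
        for d in place_of(s,t)[:1]: print(t,n,atz(s,d["centre"],z).round(4),round(d["conf"],2))
O=[]
for n,s in S.items():
    u=proj(s,[.46,.263,.12])[0].astype(int)
    O.append(cv2.resize(s["color"][u[1]-60:u[1]+60,u[0]-60:u[0]+60,::-1],(400,400),interpolation=2))
cv2.imwrite("pics/end.png",np.hstack(O));cv2.imwrite("pics/end_top.png",cv2.resize(S["top"]["color"][:,:,::-1],None,fx=1.5,fy=1.5));print(read_t())
```

```text
40.8417 [ 0.063 -0.151 -0.03 ] [-0.6  0.2  0.3]
bracket scene [0.4945 0.2596 0.144 ] 0.84
bracket top [0.493  0.2691 0.144 ] 0.93
cap_top scene [0.4467 0.2591 0.1401] 0.71
cap_top top [0.4497 0.2616 0.1401] 0.46
tongue scene [0.5601 0.262  0.19  ] 0.67
tongue top [0.5704 0.2696 0.19  ] 0.7
masking_tape scene [0.6291 0.4641 0.    ] 0.93
masking_tape top [0.6259 0.4839 0.    ] 0.97
wax_block scene [0.5612 0.1115 0.    ] 0.92
wax_block top [0.5573 0.1096 0.    ] 0.84
brass_pot top [0.6163 0.0308 0.    ] 0.54
oil_bottle scene [0.683 0.317 0.   ] 0.46
oil_bottle top [ 0.6889  0.3235 -0.    ] 0.51
needle_file scene [0.498  0.5613 0.    ] 0.54
needle_file top [0.4952 0.5636 0.    ] 0.53
43.875
```

View pics/end.png

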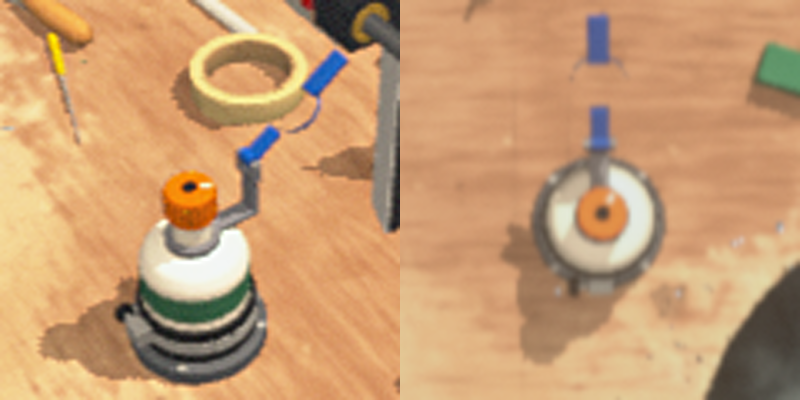

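View pics/end_top.png

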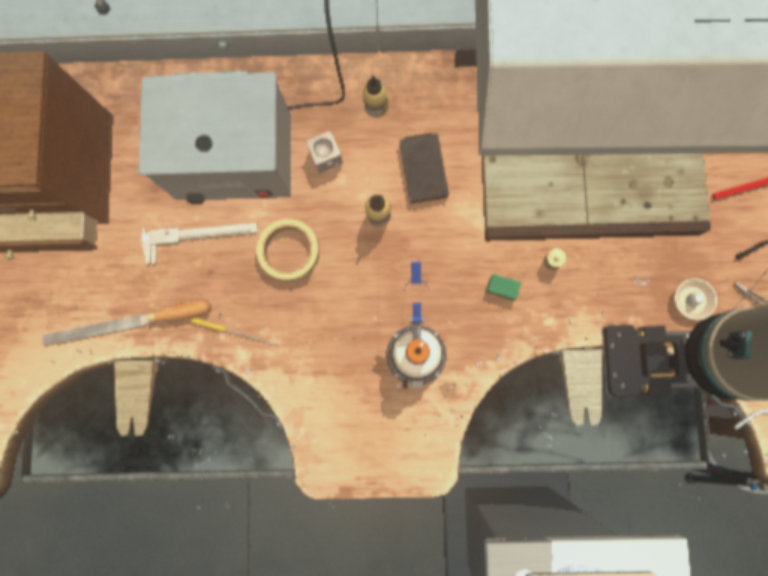

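The tab is back with its tongue at (415,272) in the top view and in line with the bracket, so the bottle has not turned. The cap highlight has turned on a further 50–55° or so. The bystanders sit at the same pixels as at the start, and the gripper is clear. Handing in.

```bash
python3 -c "
from workcell import *
print(job_done(),read_t())"
```

```text
the job is handed in; nothing more can be done
the job is handed in; nothing more can be done
```

The bottle is open and the job is handed in: the blue tab is folded right back and the orange cap is unscrewed to its stop. It took about 44 s of robot time.

- **Tab:** I pinched the tongue and swung it up, but it slipped out of the pads at about 1.5 rad. I pushed it the rest of the way with closed fingers until the stop was felt: 12 N at a commanded 2.53 rad, against the stated stop at 2.5.
- **Cap:** I turned it anticlockwise in two grips, 1.44 rad and then 0.93 rad, 2.37 rad in all. The moment then jumped from under 0.1 to 0.38 N m, below the 0.5 N m at which the bottle slips. I released it there.
- **Last pictures:** The tab is back and in line with its bracket, so the bottle has not twisted visibly. The mark on the cap turned as expected, the things lying around are where they were, and the gripper is clear.
- **Weaker evidence:** The moment during unscrewing was noisy. In the first stroke it showed the opposite sign to what I expected, so I relied on the cap's visible turn there. I did not measure the cap's height. The network position readings scattered by 1 cm or so, up to 2 cm for the tape. For the things lying around I therefore went by comparing the top pictures by eye.

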